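Change gear on the bench jar mill

ROBOT

A 6-joint arm with a two-finger parallel gripper is mounted at the origin on the work surface. World frame = base frame: x ahead of the robot, y to its left, z up, the work surface at z = 0. Lengths are in mm, angles in rad, forces in N, time in s.
With the tool pointing down it reaches from about 350 to 875 mm from the base axis. Payload 4.2 kg.
Tool frame: the origin (TCP) lies midway between the tips of the shut fingers; the grasp point (between the pads) lies 19 mm behind it; z points along the fingers, y is the direction in which the jaws open and shut (so a half turn about z gives the same grasp; the last joint's range is limited). The gripper opens to 85 mm and grips with 20 to 120 N. Pads are 22 mm wide; open, the fingers measure 114 mm over their backs; the gripper's body (76 mm by 85 mm) begins 54 mm behind the grasp point. The pads swing forward as they close: fully open they stand 13 mm farther back than shut.
Start: joints at [-0.844, 0.385, 0.008, 0, -1.194, -0.259], TCP at [281.838, -557.823, 231.312] pointing down, gripper open.
Joint ranges: [-3.14, 3.14], [-1.21, 2.06], [-1.07, 1.41], [-3.16, 2.05], [-2.99, -0.16], [-3.1, 3.1]. Speed limits (rad/s): [2.79, 2.79, 3.14, 3.14, 3.14, 3.14].

INTERFACE

Orientations are given as a unit quaternion [w, x, y, z].
In Python, from cell import sensors, optics, manip, nets gives the robot as it stands.
- The arm moves only by the tool servo_tool, never from a script. Its argument "commands" is a list that holds one entry, the list of rows, each a list of 7 numbers: the turn, a rotation vector about the world's x, y, z in units of 90 degrees (1.0 is 90 degrees), then the shift along the world's x, y, z in units of 10 cm (1.0 is 10 cm), then the opening, from 0 (shut) to 1 (fully open). A call has 1 to 8 rows; each row shifts and turns the commanded pose from where the row before left it; what a row does not reach is not made up. A row lasts 1/10 s, in which the tool goes at most 50 mm and 8.59 degrees, less where a joint would pass 70% of its speed; a pose out of reach is approached as far as the arm can. A call with a number of a shift or a turn outside -1 to 1 is refused whole. A call with a gripper value outside its range is refused whole. The fingers move at their own pace and stop on an object; the grip force is fixed at half the most. Time passes only in rows, so rows that do not move let the fingers close. It gives the time, the measured TCP pose, the force and the opening at its end, in the units of the state.
- sensors.sense(): the state, without advancing time (a new reading comes with each control period).
- optics.get_image(name): name is "side" or "top" or "wrist"; returns the picture (384x512x3 uint8, red, green, blue); there is no depth.
- optics.get_calibration(name): a dict with "intrinsics" (3x3 intrinsics, pixels), "origin" and "orientation" of the camera in the world; the wrist camera has in their place "mount" (4x4, takes a point from camera to tool coordinates, whose origin is the TCP and whose axes are the flange's). Camera axes: x right, y down, z forward; pixel columns grow to the right and rows downward; lengths in mm; the calibration is good to about 2 mm. A picture is of the moment at which its call begins: read the wrist's pose just before it. get_calibration takes no time and is no camera call.
- manip.sign_off(): hands the job in, once; it reports no verdict.
Trained networks look in the newest picture that a camera, given by its name, has taken for a name from the list of things; names that differ only in an ending like _2 or _b are one class to them, and where a whole thing is asked for, a point or a joint stands for the part that bears it (a point fixed in the world has none). Each returns a list of dicts, best first, with "conf" (0 to 1); they miss things now and then, are a little off and sometimes report something else, mostly with a low value. They report only what shows in the picture. A call takes as long as a camera call.
- nets.silhouettes(thing, camera): "pixels" (384x512 bool, what is visible of it) and "box" ([left, top, right, bottom] in pixels, round what is visible of it).
- nets.landmark_of(thing, camera): "uv" ([column, row] in pixels: a listed point, or the origin of a listed thing).
The state is a dict: "time_s": time; "joints": joint angles; "qvel": joint speeds; "joint_torque": joint torques, N m; "eef_pos": TCP position; "orientation": TCP orientation; "ft_force": force on the tool from outside, world axes, zero at the start; "moment": the same for the moment, N m; "gripper_width": finger opening in mm.
Only numpy, scipy, OpenCV 4.12 (cv2) and the standard library are available. Lean on these libraries where they do the work, as an engineer would, in place of code of your own. Each camera call takes 0.05 s, during which the arm holds its last target.

TASK

The jar mill is standing still with its gear lever in the white slot. Push the lever with the fingertips, gently and without gripping the knob, out of the white slot and through the H-gate, until it is fully home in the slot with the green mark. Then let go of it; leave the grinding jar on its rollers and the two bottles where they are.

Things in the scene. Friction and masses are not known exactly. Their poses are not given: they have to be found in the camera images.
- mill: Fixed bench jar mill: pale gearbox 170 (x) by 150 (y) mm, 135 mm high, on a dark base 220 x 660 mm; motor on its -y side (115 mm high), two rollers carrying the grinding jar on its +y side (jar top 170 mm high). Origin on the bench under the gearbox's middle; x points away from the operator, y along the rollers to the jar, z up. Place and yaw vary.
- gate (a point): Centre of the H-gate on the top face of the steel gate plate (124 x 116 mm, 141 mm above the bench); axes as the mill's. Two slots along x, 14 mm wide, 52 mm long, centred 18 mm to the +y and -y side, are joined at mid-length by a cross lane along y, 18 mm wide. Four gears: the +x and -x end of each slot. The teeth between the slots have corners rounded to 4 mm.
- knob (a point): Centre of the black ball knob (34 mm) on the gear lever. From the gate centre, in the mill's axes: x = -38 or +38, y = -34 or +34 mm (3 mm play in y) when fully home in a gear, 216 mm above the bench; x = 0 (8 mm play either way) in the cross lane, up to 223 mm high. Starts in the white slot, fully home or up to 10 mm short. About 3 N moves it; friction keeps it where it is left, no spring.
- pivot (a point): Pivot on which the lever (a straight 10 mm steel rod) tilts, under the gate centre inside the gearbox, 48 mm above the bench, 175 mm from the knob's centre; axes as the mill's.
- lever (a joint): Fore-and-aft tilt of the gear lever in rad: 0 upright (cross lane), about +0.217 fully home at the +x end of a slot, about -0.217 fully home at the -x end.
- selector (a joint): Sideways tilt of the gear lever in rad: 0 in the middle of the cross lane, about -0.197 in the slot on the +y side, about +0.197 in the slot on the -y side.
- mark_white: The white gear mark: a round enamelled disc 20 mm across on the gate plate, beyond the end of its slot; origin on the plate's top face. It lies straight under the place where the ball knob's centre stands when the lever is fully home in the slot of this colour. It is always at the -x end of the +y slot, where the lever starts.
- mark_green: The green gear mark: a round enamelled disc 20 mm across on the gate plate, beyond the end of its slot; origin on the plate's top face. It lies straight under the place where the ball knob's centre stands when the lever is fully home in the slot of this colour. Green, blue and yellow change places from one start to the next.
- mark_blue: The blue gear mark: a round enamelled disc 20 mm across on the gate plate, beyond the end of its slot; origin on the plate's top face. It lies straight under the place where the ball knob's centre stands when the lever is fully home in the slot of this colour.
- mark_yellow: The yellow gear mark: a round enamelled disc 20 mm across on the gate plate, beyond the end of its slot; origin on the plate's top face. It lies straight under the place where the ball knob's centre stands when the lever is fully home in the slot of this colour.
- jar: Closed cream grinding jar with blue bands and a blue lid, a cylinder 110 mm in diameter and about 150 mm long with lid, lying loose on the two rollers with its axis along the mill's y; origin on its axis at the middle of its 125 mm long body. Not to be disturbed.
- wash_bottle: White squeeze bottle, 68 mm in diameter, 155 mm high to its red cap, with a thin bent spout up to 187 mm; stands on the bench in front of the motor; origin at the centre of its underside. Not to be disturbed.
- sample_bottle: Small white screw-cap bottle, 48 mm in diameter, 75 mm high; stands on the bench between the mill and the robot; origin at the centre of its underside. Not to be disturbed.

How it is judged (in metres and radians):
At the end, for the whole second after the job is handed in: The lever is at rest fully home in the green slot: the knob's centre is within 8 mm, seen from above, of the centre of the green mark (its full travel from the cross lane is 38 mm); the jar and both bottles are within 20 mm of where they stood (horizontal distance between knob and mark_green below 0.008 m and velocity of joint lever between -0.05 and 0.05 rad/s and distance of each of jar, wash_bottle, sample_bottle from where it was at the start of the episode below 0.02 m); the robot touches nothing.
It fails at once if the lever was gripped or forced: more than 30 N between the fingers and the lever (contact force between the fingers and selector above 30 N).
It fails at once if the grinding jar was moved more than 20 mm or lifted (distance of jar from where it was at the start of the episode above 0.02 m).
It fails at once if the wash bottle was moved more than 20 mm or lifted (distance of wash_bottle from where it was at the start of the episode above 0.02 m).
It fails at once if the sample bottle was moved more than 20 mm or lifted (distance of sample_bottle from where it was at the start of the episode above 0.02 m).
It also fails if it takes over 64 s, if anything falls off the work surface, if the arm or the gripper's body presses on something with over 40 N, if the wrist force passes 120 N, or if a joint passes its speed limit or range.

## Working session

There is one attempt and no reset: what is moved stays moved. The work goes in short steps, Python scripts to look and compute and a tool call to move; the robot and the scene stay as the last step left them, time stands still between calls to the robot, and variables do not carry over. Pictures are saved under pics/ and viewed, and the job is handed in when it is done.

Besides the shell and the picture viewer there is one more tool, called after "Call:" by a JSON object that holds its "name" and its "arguments", one argument or row to a line. servo_tool: Moves the arm, as the interface text tells. Shifts and turns lie within -1 to 1; 1 stands for 10 cm of shift or 90 degrees of turn. Its arguments: {"type":"object","properties":{"commands":{"type":"array"}},"required":["commands"]}

```bash
mkdir -p pics; python3 - <<'E'
from cell import sensors, optics, manip, nets
import cv2,numpy as np
s=sensors.sense();print(s)
for c in ["top","side","wrist"]:
    im=optics.get_image(c);cv2.imwrite(f"pics/a_{c}.png",im[:,:,::-1]);print(c,optics.get_calibration(c))
    for t in ["gate","knob","mark_white","mark_green","mark_blue","mark_yellow","jar","wash_bottle","sample_bottle","mill"]:
        r=nets.landmark_of(t,c)
        print(t,[(np.round(q["uv"],1),round(q["conf"],2)) for q in r[:2]])
print(sensors.sense()["time_s"])
E
```

```text
{'time_s': 0.0, 'joints': array([-8.44363959e-01,  3.85590959e-01,  6.62680840e-03, -5.36119711e-04,
       -1.19401835e+00, -2.58613008e-01]), 'qvel': array([-0.00045094, -0.00167167,  0.00044717, -0.0005601 ,  0.00099245,
       -0.00065052]), 'joint_torque': array([ 2.21057458e-04, -3.92284226e+01,  1.88396055e+01,  4.18619648e+00,
       -4.72019325e-03,  7.04781513e-06]), 'eef_pos': array([ 281.60301393, -557.30160522,  230.19570763]), 'orientation': array([-2.97329761e-04, -2.31686143e-01,  9.72789944e-01,  1.08097397e-03]), 'ft_force': array([ 0.08146708,  0.05225022, -0.66406731]), 'moment': array([ 0.03829116,  0.03467539, -0.00550961]), 'gripper_width': 85.41449679629356}
top {'intrinsics': array([[400.59392885,   0.        , 255.78177367],
       [  0.        , 400.59392885, 183.78139651],
       [  0.        ,   0.        ,   1.        ]]), 'origin': array([ 399.4139737 ,   40.43427389, 1089.51817282]), 'orientation': array([-0.03689079,  0.71423569, -0.69836585,  0.02813521])}
gate [(array([270.1, 156.5]), 0.91)]
knob [(array([247.8, 169.1]), 0.62)]
mark_white []
mark_gr
[... 1112 characters left out ...]
.1]), 0.27)]
mill [(array([280.9, 250.2]), 0.56)]
wrist {'intrinsics': array([[345.57249341,   0.        , 256.73282787],
       [  0.        , 345.57249341, 189.45856906],
       [  0.        ,   0.        ,   1.        ]]), 'mount': array([[-8.44440995e-04, -9.58390044e-01, -2.85460700e-01,
         7.14017687e+01],
       [ 9.99999634e-01, -7.70092860e-04, -3.72700536e-04,
        -6.89626566e-01],
       [ 1.37361237e-04, -2.85460910e-01,  9.58390343e-01,
        -1.43794272e+02],
       [ 0.00000000e+00,  0.00000000e+00,  0.00000000e+00,
         1.00000000e+00]])}
gate []
knob []
mark_white []
mark_green []
mark_blue []
mark_yellow []
jar []
wash_bottle []
sample_bottle []
mill []
1.65
```

```bash
python3 - <<'E'
import cv2
a=cv2.imread("pics/a_top.png");b=cv2.imread("pics/a_side.png")
cv2.imwrite("pics/b_top.png",cv2.resize(a[100:260,150:350],None,fx=4,fy=3.75,interpolation=cv2.INTER_CUBIC)[:600,:800])
cv2.imwrite("pics/b_side.png",cv2.resize(b[120:270,200:360],None,fx=4,fy=4,interpolation=cv2.INTER_CUBIC))
E
```

```text
(no output)
```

View pics/a_top.png

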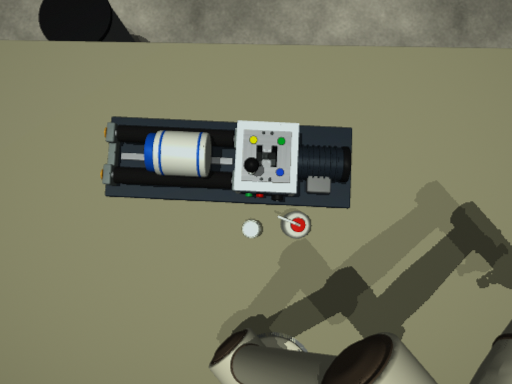

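```bash
true
```

```text
(no output)
```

View pics/a_side.png

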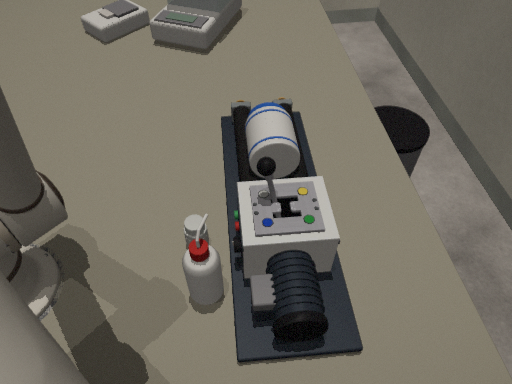

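The top view shows yellow at about (253,140), green at (282,141), blue at (280,172) and the knob at (252,165). The side view agrees, with green at (309,219) and blue at (268,223). So green is at the +x end of the -y slot. Next I fit the mill's pose.

```bash
cat > h.py <<'E'
import numpy as np,cv2
from cell import sensors,optics,manip,nets
from scipy.spatial.transform import Rotation as R
from scipy.optimize import least_squares
def rot(q): return R.from_quat([q[1],q[2],q[3],q[0]]).as_matrix()
def cam(name,st=None):
    c=optics.get_calibration(name);K=c["intrinsics"]
    if name=="wrist":
        T=np.eye(4);T[:3,:3]=rot(st["orientation"]);T[:3,3]=st["eef_pos"];T=T@c["mount"];return K,T[:3,:3],T[:3,3]
    return K,rot(c["orientation"]),np.array(c["origin"])
def proj(C,p):
    K,Rm,o=C;q=K@(Rm.T@(np.asarray(p,float)-o));return q[:2]/q[2]
def onz(C,uv,z):
    K,Rm,o=C;d=Rm@np.linalg.solve(K,[uv[0],uv[1],1]);return o+d*(z-o[2])/d[2]
def tri(C1,u1,C2,u2):
    return least_squares(lambda p:np.r_[proj(C1,p)-u1,proj(C2,p)-u2],[500,0,200]).x
def blobs(im,box):
    hsv=cv2.cvtColor(im,cv2.COLOR_RGB2HSV);l,t,r,b=box;out={}
    for n,(a,c) in dict(yellow=(20,33),green=(45,80),blue=(105,130)).items():
        m=cv2.inRange(hsv,(a,130,60),(c,255,255));mm=np.zeros_like(m);mm[t:b,l:r]=m[t:b,l:r]
        k,lab,st,ce=cv2.connectedComponentsWithStats(mm)
        if k>1:
            i=1+np.argmax(st[1:,4]);out[n]=(ce[i],int(st[i,4]))
    return out
E
python3 - <<'E'
from h import *
ims={c:cv2.imread(f"pics/a_{c}.png")[:,:,::-1].copy() for c in("top","side")}
B={"top":blobs(ims["top"],(240,125,298,188)),"side":blobs(ims["side"],(245,178,330,232))}
print(B)
lay=dict(yellow=(38,34),green=(38,-34),blue=(-38,-34))
C={c:cam(c) for c in B}
P={}
for c in B:
    for n in B[c]: print(c,n,onz(C[c],B[c][n][0],141).round(1))
def f(x,cs):
    r=[]
    for c in cs:
        for n in B[c]:
            a,b=lay[n];co,si=np.cos(x[2]),np.sin(x[2])
            r+=list(proj(C[c],[x[0]+co*a-si*b,x[1]+si*a+co*b,141])-B[c][n][0])
    return np.array(r)
for cs in(("top",),("side",),("top","side")):
    s=least_squares(f,[500,0,0],args=(cs,));print(cs,s.x.round(3),np.abs(s.fun).max())
for c in B:
    hsv=cv2.cvtColor(ims[c],cv2.COLOR_RGB2GRAY)
l={}
for c in B:
    optics.get_image(c); r=nets.silhouettes("knob",c)
    for q in r[:2]: print(c,q["box"],q["conf"],q["pixels"].sum())
    l[c]=nets.landmark_of("knob",c)[0]["uv"];print(l[c])
print(tri(C["top"],l["top"],C["side"],l["side"]))
for c in B: print(c,onz(C[c],l[c],216))
for t,z in (("wash_bottle",155),("sample_bottle",75)):
    for c in B:
        for q in nets.silhouettes(t,c)[:1]: print(t,c,q["box"],q["conf"])
E
```

```text
{'top': {'yellow': (array([253.06666667, 139.44444444]), 45), 'green': (array([280.92857143, 140.80952381]), 42), 'blue': (array([279.63636364, 171.90909091]), 44)}, 'side': {'yellow': (array([302.2745098 , 190.92156863]), 51), 'green': (array([308.81132075, 218.8490566 ]), 53), 'blue': (array([267.08333333, 222.        ]), 60)}}
top yellow [593.6  62.2 141. ]
top green [591.7  -4.8 141. ]
top blue [516.4  -3.  141. ]
side yellow [595.9  63.3 141. ]
side green [594.2  -3.7 141. ]
side blue [518.6  -1.4 141. ]
('top',) [ 5.54885e+02  2.98230e+01 -2.70000e-02] 0.24310614353430537
('side',) [ 5.57242e+02  3.11740e+01 -2.90000e-02] 0.2975597736817974
('top', 'side') [ 5.56326e+02  3.04550e+01 -2.80000e-02] 0.6965687709038946
top [241.7, 160.6, 262.7, 170.0] 0.5 172
[247.1, 166.1]
side [259.8, 157.3, 282.2, 216.7] 0.69 501
[271.0, 166.2]
[528.96142123  72.36794372 206.22175534]
top [518.50323147  72.18013021 216.        ]
side [533.12668252  63.55725257 216.        ]
wash_bottle top [277.9, 211.8, 311.0, 238.3] 0.64
wash_bottle side [181.0, 218.7, 223.3, 303.7] 0.75
sample_bottle top [240.9, 221.2, 260.5, 240.0] 0.76
sample_bottle side [185.3, 214.9, 209.9, 245.1] 0.75
```

View pics/b_top.png

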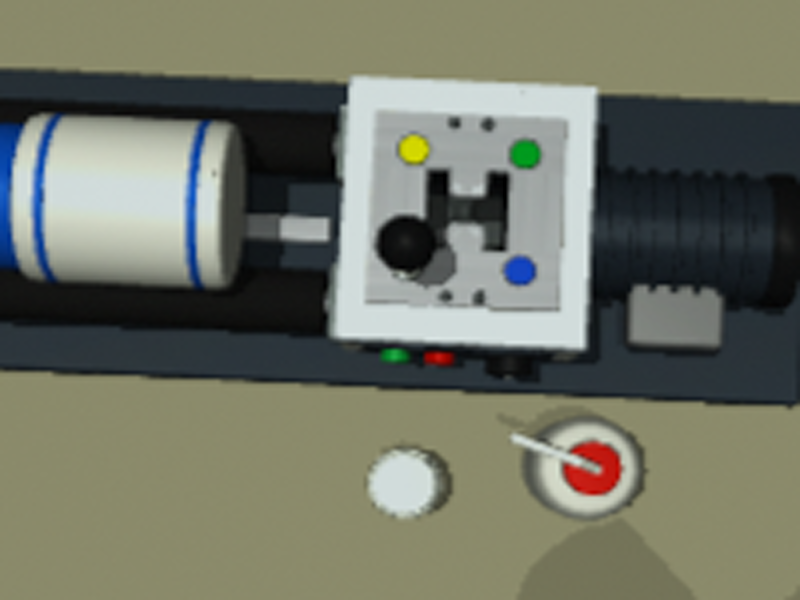

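View pics/b_side.png

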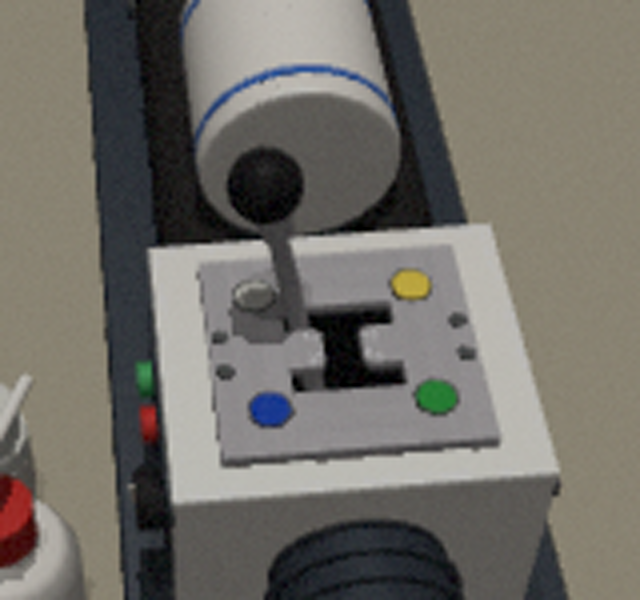

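```bash
python3 - <<'E'
from h import *
T,S=cam("top"),cam("side")
k=tri(T,np.array([251.75,164.8]),S,np.array([266.25,166.25]));print(k, proj(T,k),proj(S,k))
c,s=np.cos(-.028),np.sin(-.028)
d=k[:2]-[556.3,30.5];print("mill",c*d[0]+s*d[1],-s*d[0]+c*d[1])
E
```

```text
[523.19308297  61.92877075 218.49888009] [251.78541874 163.925156  ] [265.56263213 166.36831189]
mill -33.973830561935195 30.48957892049595
```

Call:
{"name": "servo_tool", "arguments": {
  "commands": [
    [[0,0,-0.02,0.1,0.38,0.04,0],[0,0,-0.02,0.1,0.38,0.04,0],[0,0,-0.02,0.1,0.38,0.04,0],[0,0,-0.02,0.1,0.38,0.04,0],[0,0,-0.02,0.1,0.38,0.04,0],[0,0,-0.02,0.1,0.38,0.04,0],[0,0,-0.02,0.1,0.38,0.04,0],[0,0,-0.02,0.1,0.38,0.04,0]]
  ]
}}

```text
time_s: 2.95
eef_pos: [362.0, -252.4, 263.7]
orientation: [0.0, -0.107, 0.994, -0.0]
ft_force: [0.7, 0.0, -1.3]
gripper_width: 0.3
```

Call:
{"name": "servo_tool", "arguments": {
  "commands": [
    [[0,0,-0.02,0.11,0.4,0,0],[0,0,-0.02,0.11,0.4,0,0],[0,0,-0.02,0.11,0.4,0,0],[0,0,-0.02,0.11,0.4,0,0],[0,0,-0.02,0.11,0.4,0,0],[0,0,-0.02,0.11,0.4,0,0],[0,0,-0.02,0.11,0.4,0,0],[0,0,-0.02,0.11,0.4,0,0]]
  ]
}}

```text
time_s: 3.75
eef_pos: [450.0, 68.0, 263.8]
orientation: [0.001, 0.018, 1.0, 0.0]
ft_force: [1.4, -0.0, 0.5]
gripper_width: -0.1
```

Call:
{"name": "servo_tool", "arguments": {
  "commands": [
    [[0,0,0,0,0,0,0],[0,0,0,0,0,0,0]]
  ]
}}

```text
time_s: 3.95
eef_pos: [449.8, 67.0, 263.2]
orientation: [-0.0, 0.016, 1.0, -0.0]
ft_force: [-0.1, -0.3, 0.4]
gripper_width: 0.3
```

```bash
cat > look.py <<'E'
import sys
from h import *
n=sys.argv[1]
st=sensors.sense();print(st["eef_pos"].round(1),st["orientation"].round(3),st["ft_force"].round(1),st["time_s"])
W=optics.get_image("wrist");a=optics.get_image("top");b=optics.get_image("side")
A=cv2.resize(a[110:200,200:310],(400,327),interpolation=cv2.INTER_CUBIC);Bq=cv2.resize(b[120:240,220:367],(400,327),interpolation=cv2.INTER_CUBIC)
o=np.hstack([A,Bq]);cv2.imwrite(f"pics/{n}.png",o[:,:,::-1]);cv2.imwrite(f"pics/{n}_w.png",W[:,:,::-1])
C=cam("wrist",st);hsv=cv2.cvtColor(W,cv2.COLOR_RGB2HSV)
for k,v in blobs(W,(0,0,512,384)).items(): print(k,v,onz(C,v[0],141).round(1))
E
python3 look.py c
```

```text
[449.8  67.  263.2] [-0.     0.016  1.    -0.   ] [-0.1 -0.3  0.4] 3.95
green (array([262.66878981, 180.88535032]), 157) [450.7  71.5 141. ]
blue (array([410.50319489, 272.57188498]), 626) [537.1 197.  141. ]
```

View pics/c.png

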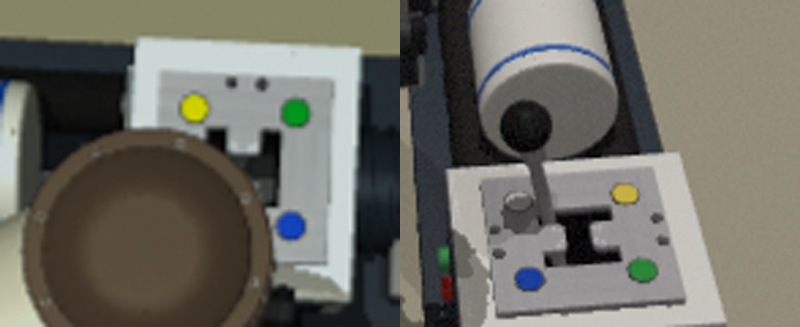

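View pics/c_w.png

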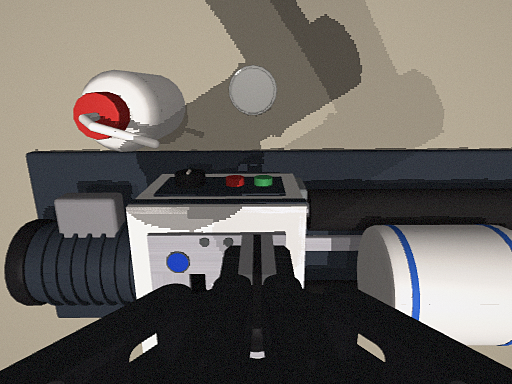

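Call:
{"name": "servo_tool", "arguments": {
  "commands": [
    [[0,0,0,0,-0.02,-0.2,0],[0,0,0,0,0,-0.2,0],[0,0,0,0,0,-0.2,0],[0,0,0,0.1,0,0,0],[0,0,0,0.1,0,0,0],[0,0,0,0.1,0,0,0],[0,0,0,0,0,0,0]]
  ]
}}

```text
time_s: 4.8
eef_pos: [482.1, 64.3, 204.2]
orientation: [0.001, 0.018, 1.0, 0.0]
ft_force: [-0.2, 0.8, 0.6]
gripper_width: 0.1
```

Call:
{"name": "servo_tool", "arguments": {
  "commands": [
    [[0,0,0,0.03,0,0,0],[0,0,0,0.03,0,0,0],[0,0,0,0.03,0,0,0],[0,0,0,0.03,0,0,0]]
  ]
}}

```text
time_s: 5.2
eef_pos: [492.0, 64.2, 203.5]
orientation: [0.0, 0.017, 1.0, 0.0]
ft_force: [0.8, -0.6, 0.9]
gripper_width: -0.0
```

```bash
python3 look.py d
```

```text
[492.   64.2 203.5] [0.    0.017 1.    0.   ] [ 0.8 -0.6  0.9] 5.2
green (array([265.6496063 , 148.28740157]), 254) [456.6  70.7 141. ]
blue (array([463.48510313, 274.09320092]), 1309) [546.5 201.2 141. ]
```

View pics/d.png

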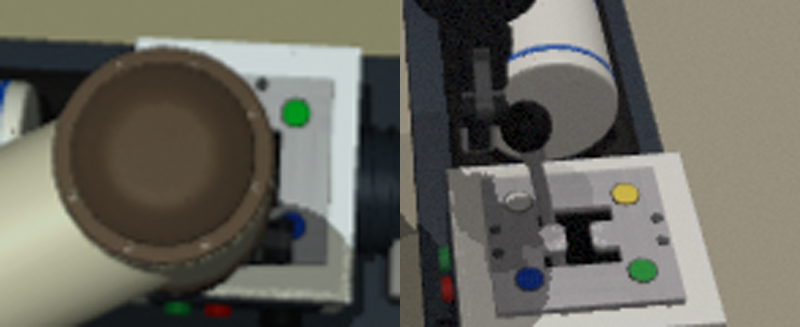

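Call:
{"name": "servo_tool", "arguments": {
  "commands": [
    [[0,0,0,0.03,0,0,0],[0,0,0,0.03,0,0,0],[0,0,0,0.03,0,0,0],[0,0,0,0.03,0,0,0]]
  ]
}}

```text
time_s: 5.75
eef_pos: [503.6, 64.1, 203.4]
orientation: [-0.001, 0.017, 1.0, -0.0]
ft_force: [-3.4, 0.8, 1.7]
gripper_width: 0.0
```

Call:
{"name": "servo_tool", "arguments": {
  "commands": [
    [[0,0,0,0.03,0,0,0],[0,0,0,0.03,0,0,0],[0,0,0,0.03,0,0,0],[0,0,0,0.03,0,0,0],[0,0,0,0,0,0,0]]
  ]
}}

```text
time_s: 6.25
eef_pos: [516.3, 64.2, 203.2]
orientation: [0.0, 0.017, 1.0, -0.0]
ft_force: [-1.8, 0.0, 1.2]
gripper_width: 0.3
```

```bash
python3 look.py e
```

```text
[516.3  64.2 203.2] [ 0.     0.017  1.    -0.   ] [-1.8  0.   1.2] 6.25
green (array([265.024, 116.892]), 250) [462.4  70.8 141. ]
blue (array([469.29698997, 249.49498328]), 1495) [552.6 202.3 141. ]
```

View pics/e.png

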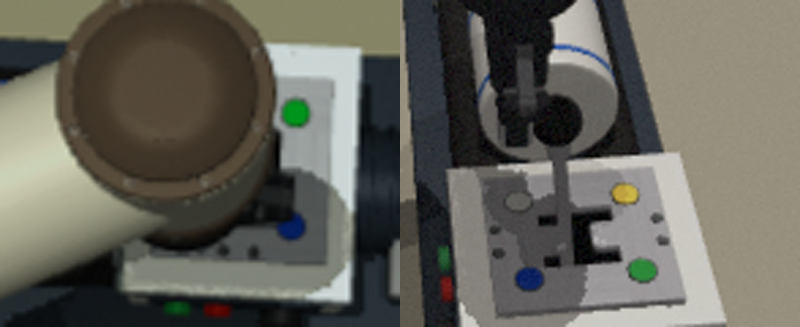

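```bash
cat >> h.py <<'E'
M0=np.array([556.3,30.5]);YAW=-.028
def m2w(x,y): c,s=np.cos(YAW),np.sin(YAW);return M0+[c*x-s*y,s*x+c*y]
def w2m(p): c,s=np.cos(YAW),np.sin(YAW);d=np.asarray(p)[:2]-M0;return np.array([c*d[0]+s*d[1],-s*d[0]+c*d[1]])
# knob from side view: lever constrained to sphere about pivot, given uv and known y
def knob_side(uv,cam_="side"):
    C=cam(cam_)
    def kz(p): return np.r_[m2w(*p),48+np.sqrt(175**2-p[0]**2-p[1]**2)]
    return least_squares(lambda p:proj(C,kz(p))-uv,[0.,0.]).x
E
python3 - <<'E'
from h import *
print(knob_side([266.25,166.25]),knob_side([277.7,164.8]))
E
```

```text
[-32.52916128  32.20857533] [-12.59139344  30.9751554 ]
```

Call:
{"name": "servo_tool", "arguments": {
  "commands": [
    [[0,0,0,0.03,0,0,0],[0,0,0,0.03,0,0,0],[0,0,0,0.03,0,0,0],[0,0,0,0.03,0,0,0],[0,0,0,0,0,0,0]]
  ]
}}

```text
time_s: 6.9
eef_pos: [528.3, 64.2, 203.2]
orientation: [0.0, 0.018, 1.0, -0.0]
ft_force: [-2.7, -0.0, 2.1]
gripper_width: 0.1
```

```bash
python3 look.py f
```

```text
[528.3  64.2 203.2] [ 0.     0.018  1.    -0.   ] [-2.7 -0.   2.1] 6.9
green (array([264.54583333, 100.675     ]), 240) [465.2  70.9 141. ]
blue (array([472.39573919, 233.63847644]), 1549) [553.3 202.8 141. ]
```

View pics/f.png

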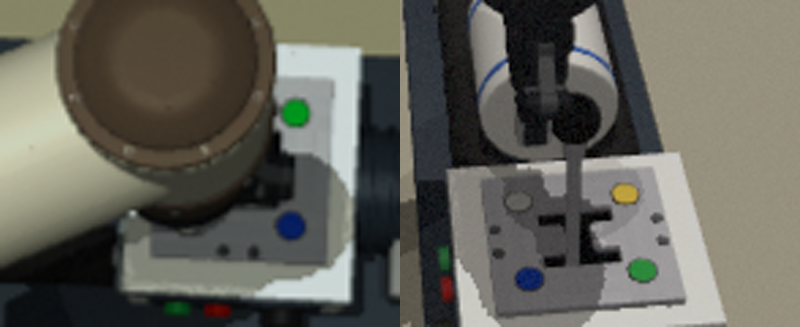

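Call:
{"name": "servo_tool", "arguments": {
  "commands": [
    [[0,0,0,-0.1,0,0,0],[0,0,0,-0.1,0,0,0],[0,0,0,0,0.15,0,0],[0,0,0,0,0.15,0,0],[0,0,0,0,0.12,0,0],[0,0,0,0.2,0,0,0],[0,0,0,0.2,0,0,0],[0,0,0,0.1,0,0,0]]
  ]
}}

```text
time_s: 7.85
eef_pos: [559.2, 107.5, 203.0]
orientation: [0.0, 0.017, 1.0, 0.0]
ft_force: [-1.0, -0.4, 0.3]
gripper_width: -0.1
```

Call:
{"name": "servo_tool", "arguments": {
  "commands": [
    [[0,0,0,0,0,0,0]]
  ]
}}

```text
time_s: 7.95
eef_pos: [558.6, 106.9, 202.6]
orientation: [-0.0, 0.017, 1.0, -0.0]
ft_force: [-0.9, 0.1, -0.3]
gripper_width: -0.1
```

```bash
python3 look.py g; python3 -c "
from h import *
print(w2m(sensors.sense()['eef_pos']),knob_side([285.1,163.3]))"
```

```text
[558.6 106.9 202.6] [-0.     0.017  1.    -0.   ] [-0.9  0.1 -0.3] 7.95
yellow (array([196.22779923, 262.04247104]), 259) [597.2  65.3 141. ]
green (array([ 88.08737864, 262.80970874]), 515) [595.2  -6.3 141. ]
blue (array([405.02356495, 193.39154079]), 1655) [554.4 199.2 141. ]
[-1.30848921 75.75599623] [ 0.80236118 33.34565846]
```

View pics/g.png

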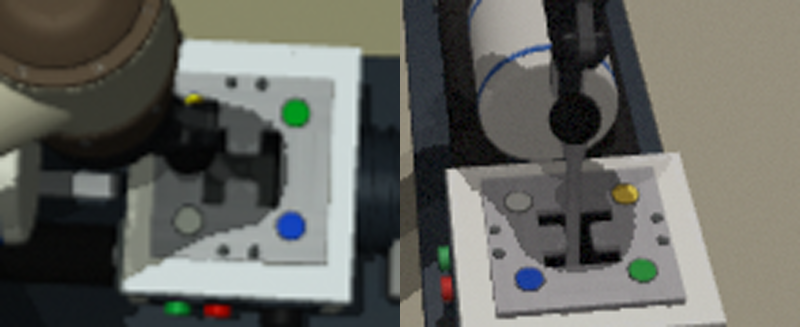

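Call:
{"name": "servo_tool", "arguments": {
  "commands": [
    [[0,0,0,0,-0.06,0,0],[0,0,0,0,-0.04,0,0],[0,0,0,0,-0.04,0,0],[0,0,0,0,-0.04,0,0],[0,0,0,-0.01,-0.04,0,0]]
  ]
}}

```text
time_s: 8.6
eef_pos: [557.6, 84.5, 204.2]
orientation: [0.001, 0.017, 1.0, 0.001]
ft_force: [0.1, 3.5, 3.4]
gripper_width: 0.3
```

Call:
{"name": "servo_tool", "arguments": {
  "commands": [
    [[0,0,0,0,-0.04,0,0],[0,0,0,0,-0.04,0,0],[0,0,0,0,-0.04,0,0],[0,0,0,0,-0.04,0,0],[0,0,0,0,0,0,0]]
  ]
}}

```text
time_s: 9.1
eef_pos: [556.6, 67.4, 203.0]
orientation: [-0.0, 0.018, 1.0, -0.0]
ft_force: [0.6, 0.9, 1.0]
gripper_width: 0.2
```

```bash
python3 look.py i; python3 -c "
from h import *
print(w2m(sensors.sense()['eef_pos']))"
```

```text
[556.6  67.4 203. ] [-0.     0.018  1.    -0.   ] [0.6 0.9 1. ] 9.1
green (array([259.48128342,  59.2513369 ]), 187) [470.8  71.9 141. ]
blue (array([474.4057623 , 194.25930372]), 1666) [554.6 203.2 141. ]
[-1.15386173 37.01256405]
```

View pics/i.png

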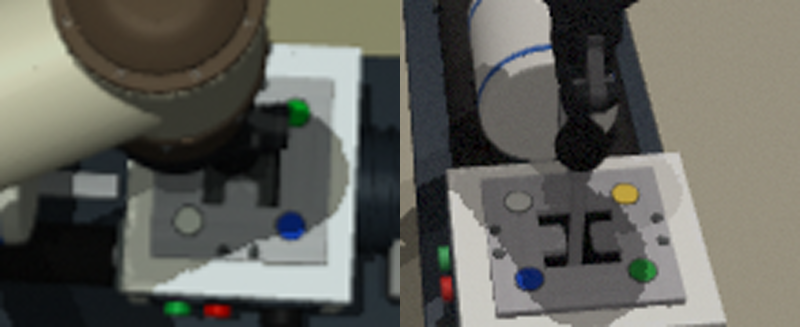

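Call:
{"name": "servo_tool", "arguments": {
  "commands": [
    [[0,0,0,0,-0.04,0,0],[0,0,0,0,-0.04,0,0],[0,0,0,0,-0.04,0,0],[0,0,0,0,-0.04,0,0],[0,0,0,0,0,0,0]]
  ]
}}

```text
time_s: 9.75
eef_pos: [556.6, 51.5, 203.3]
orientation: [-0.0, 0.018, 1.0, -0.0]
ft_force: [0.2, 0.8, 0.2]
gripper_width: -0.2
```

Call:
{"name": "servo_tool", "arguments": {
  "commands": [
    [[0,0,0,0,-0.04,0,0],[0,0,0,0,-0.04,0,0],[0,0,0,0,-0.04,0,0],[0,0,0,0,0,0,0]]
  ]
}}

```text
time_s: 10.15
eef_pos: [556.6, 39.5, 203.2]
orientation: [-0.0, 0.018, 1.0, -0.0]
ft_force: [0.5, -0.2, 1.5]
gripper_width: -0.0
```

```bash
python3 look.py j; python3 -c "
from h import *
print(w2m(sensors.sense()['eef_pos']),knob_side([286.2,172.8]))"
```

```text
[556.6  39.5 203.2] [-0.     0.018  1.    -0.   ] [ 0.5 -0.2  1.5] 10.15
yellow (array([297.95625 , 260.684375]), 320) [596.9  65.2 141. ]
green (array([297.35449735,  57.59259259]), 189) [470.7  65.2 141. ]
blue (array([183.50943396, 148.14658926]), 689) [519.2  -3.3 141. ]
[0.08877228 9.18313279] [-1.25293137  7.58584721]
```

View pics/j.png

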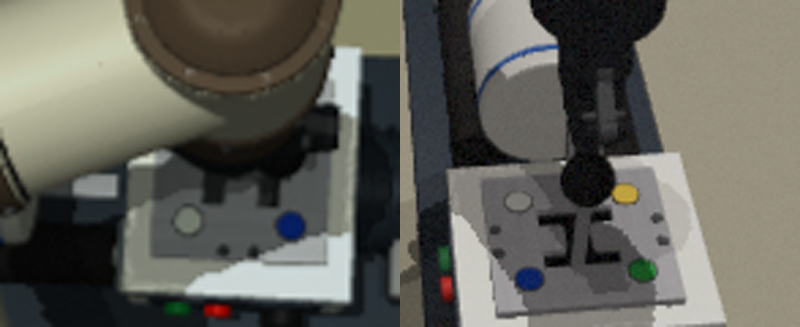

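Call:
{"name": "servo_tool", "arguments": {
  "commands": [
    [[0,0,0,0,-0.03,0,0],[0,0,0,0,-0.03,0,0],[0,0,0,0,-0.03,0,0],[0,0,0,0,0,0,0]]
  ]
}}

```text
time_s: 10.7
eef_pos: [556.6, 30.9, 202.9]
orientation: [-0.0, 0.018, 1.0, -0.0]
ft_force: [0.4, 1.4, -1.8]
gripper_width: 0.2
```

Call:
{"name": "servo_tool", "arguments": {
  "commands": [
    [[0,0,0,0,-0.02,0,0],[0,0,0,0,-0.02,0,0],[0,0,0,0,0,0,0]]
  ]
}}

```text
time_s: 11.0
eef_pos: [556.8, 27.0, 203.3]
orientation: [-0.0, 0.018, 1.0, -0.0]
ft_force: [0.0, 2.0, -1.2]
gripper_width: -0.1
```

```bash
python3 look.py k; python3 -c "
from h import *
print(w2m(sensors.sense()['eef_pos']),knob_side([288.75,185.3]))"
```

```text
[556.8  27.  203.3] [-0.     0.018  1.    -0.   ] [ 0.   2.  -1.2] 11.0
yellow (array([312.57224335, 260.57984791]), 526) [597.4  62.4 141. ]
green (array([314.54594595,  56.51891892]), 185) [470.7  62.2 141. ]
blue (array([204.50728863, 147.13556851]), 686) [519.3  -3.2 141. ]
[ 0.66058952 -3.51701198] [ -1.03392238 -20.26465157]
```

View pics/k.png

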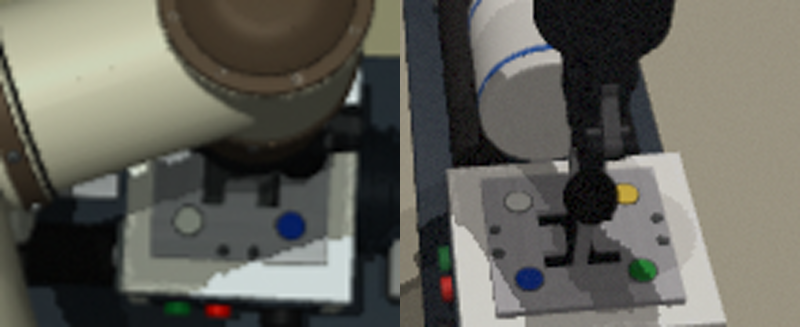

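```bash
python3 -c "
from h import *
C=cam('side')
print(knob_side([289.9,191.2]))
b=cv2.imread('pics/k.png')
cv2.imwrite('pics/k2.png',cv2.resize(b[100:300,450:750],None,fx=2.6,fy=2.6,interpolation=cv2.INTER_CUBIC))"
```

```text
[ -0.76587598 -31.83570812]
```

View pics/k2.png

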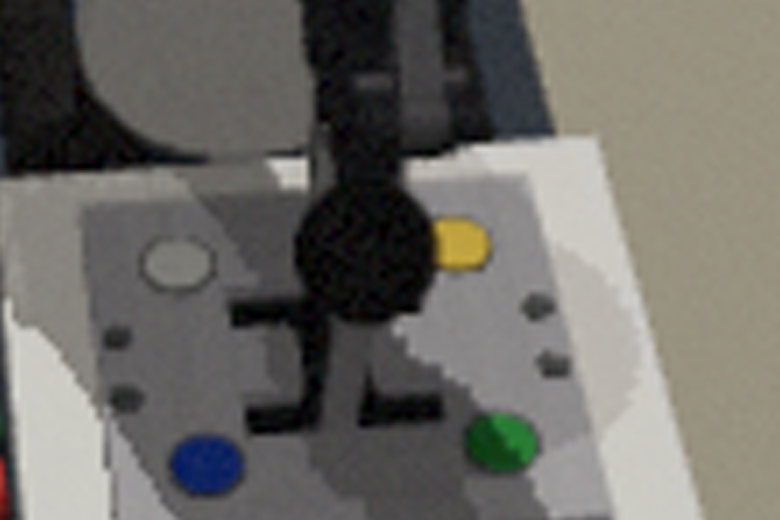

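Call:
{"name": "servo_tool", "arguments": {
  "commands": [
    [[0,0,0,0,-0.01,0,0],[0,0,0,0,-0.01,0,0],[0,0,0,0,0,0,0]]
  ]
}}

```text
time_s: 11.45
eef_pos: [556.8, 25.2, 203.3]
orientation: [0.0, 0.017, 1.0, 0.0]
ft_force: [0.1, 1.1, -1.5]
gripper_width: 0.1
```

Call:
{"name": "servo_tool", "arguments": {
  "commands": [
    [[0,0,0,0,0.1,0,0],[0,0,0,-0.2,0.02,0,0],[0,0,0,-0.2,0,0,0],[0,0,0,-0.12,-0.1,0,0],[0,0,0,0,-0.2,0,0],[0,0,0,0,-0.1,0,0],[0,0,0,0,0,0,0]]
  ]
}}

```text
time_s: 12.15
eef_pos: [505.1, -4.0, 203.6]
orientation: [0.0, 0.018, 1.0, -0.0]
ft_force: [0.4, 1.0, 0.6]
gripper_width: -0.3
```

```bash
python3 look.py l; python3 -c "
from h import *
print(w2m(sensors.sense()['eef_pos']))"
```

```text
[505.1  -4.  203.6] [ 0.     0.018  1.    -0.   ] [0.4 1.  0.6] 12.15
yellow (array([359.  , 334.25]), 8) [605.7  65.  141. ]
green (array([353.20676692, 128.21052632]), 266) [459.7  54.8 141. ]
blue (array([259.45603272, 224.4396728 ]), 489) [518.9  -2.9 141. ]
[-50.14744701 -34.69282257]
```

View pics/l.png

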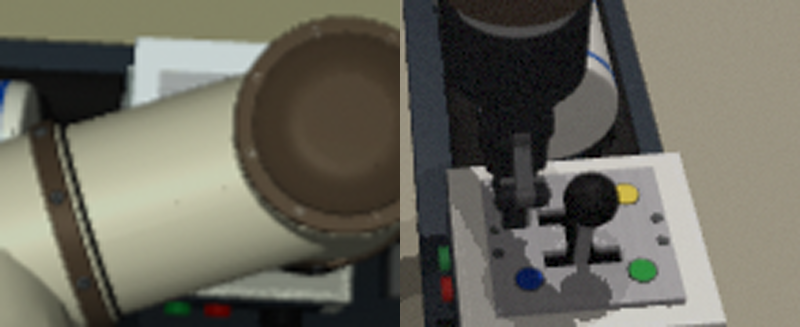

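Call:
{"name": "servo_tool", "arguments": {
  "commands": [
    [[0,0,0,0.1,0,0,0],[0,0,0,0.06,0,0,0],[0,0,0,0.03,0,0,0],[0,0,0,0.03,0,0,0],[0,0,0,0.03,0,0,0],[0,0,0,0,0,0,0]]
  ]
}}

```text
time_s: 12.9
eef_pos: [529.6, -2.8, 203.2]
orientation: [-0.001, 0.017, 1.0, -0.0]
ft_force: [-2.3, -0.1, 1.9]
gripper_width: -0.1
```

Call:
{"name": "servo_tool", "arguments": {
  "commands": [
    [[0,0,0,0.03,0,0,0],[0,0,0,0.03,0,0,0],[0,0,0,0.03,0,0,0],[0,0,0,0,0,0,0]]
  ]
}}

```text
time_s: 13.3
eef_pos: [539.2, -3.0, 203.3]
orientation: [0.0, 0.018, 1.0, -0.0]
ft_force: [-1.9, -0.6, 1.6]
gripper_width: 0.1
```

```bash
python3 look.py m; python3 -c "
from h import *
print(w2m(sensors.sense()['eef_pos']))"
```

```text
[539.2  -3.  203.3] [ 0.     0.018  1.    -0.   ] [-1.9 -0.6  1.6] 13.3
yellow (array([357.41137124, 279.16722408]), 299) [594.9  62.8 141. ]
green (array([354.004,  82.208]), 250) [467.7  54.9 141. ]
blue (array([256.01547988, 174.13157895]), 646) [519.5  -2.8 141. ]
[-16.42348511 -33.86223974]
```

View pics/m.png

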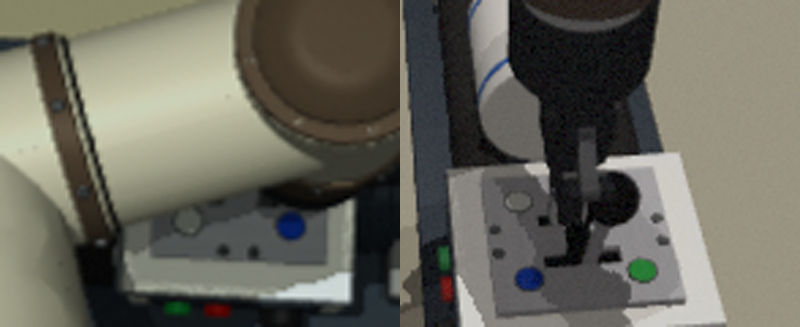

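Call:
{"name": "servo_tool", "arguments": {
  "commands": [
    [[0,0,0,0.03,0,0,0],[0,0,0,0.03,0,0,0],[0,0,0,0.03,0,0,0],[0,0,0,0.03,0,0,0],[0,0,0,0,0,0,0]]
  ]
}}

```text
time_s: 13.95
eef_pos: [551.3, -2.9, 203.1]
orientation: [-0.0, 0.018, 1.0, -0.0]
ft_force: [-2.8, -1.0, 1.2]
gripper_width: -0.2
```

Call:
{"name": "servo_tool", "arguments": {
  "commands": [
    [[0,0,0,0.03,0,0,0],[0,0,0,0.03,0,0,0],[0,0,0,0.02,0,0,0],[0,0,0,0,0,0,0]]
  ]
}}

```text
time_s: 14.35
eef_pos: [558.9, -2.8, 202.9]
orientation: [-0.0, 0.017, 1.0, -0.0]
ft_force: [-1.4, -0.6, -1.6]
gripper_width: 0.2
```

Call:
{"name": "servo_tool", "arguments": {
  "commands": [
    [[0,0,0,0.02,0,0,0],[0,0,0,0,0,0,0]]
  ]
}}

```text
time_s: 14.55
eef_pos: [560.8, -2.6, 202.9]
orientation: [-0.0, 0.017, 1.0, 0.0]
ft_force: [-2.8, -0.6, -1.9]
gripper_width: -0.5
```

```bash
python3 look.py n; python3 -c "
from h import *
print(w2m(sensors.sense()['eef_pos']))"
```

```text
[560.8  -2.6 202.9] [-0.     0.017  1.     0.   ] [-2.8 -0.6 -1.9] 14.55
yellow (array([358.22574627, 253.77052239]), 536) [597.4  62.7 141. ]
green (array([355.52866242,  48.20382166]), 157) [471.2  55.2 141. ]
blue (array([254.11806543, 138.62588905]), 703) [519.3  -2.8 141. ]
[  5.3916147  -32.94824275]
```

View pics/n.png

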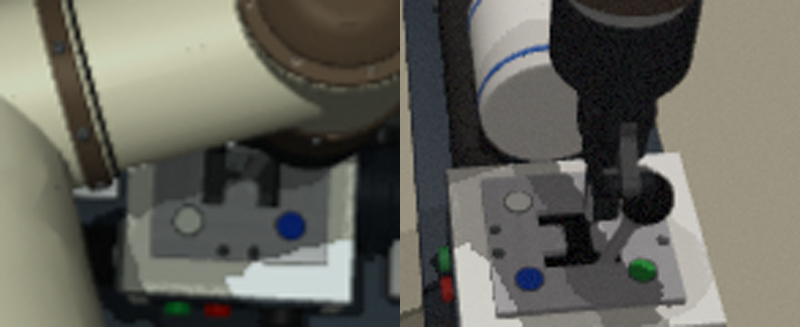

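Call:
{"name": "servo_tool", "arguments": {
  "commands": [
    [[0,0,0,0.01,0,0,0],[0,0,0,0.01,0,0,0],[0,0,0,0,0,0,0]]
  ]
}}

```text
time_s: 15.0
eef_pos: [563.0, -2.6, 203.2]
orientation: [0.0, 0.017, 1.0, 0.0]
ft_force: [-2.2, 0.5, -1.5]
gripper_width: 0.0
```

Call:
{"name": "servo_tool", "arguments": {
  "commands": [
    [[0,0,0,0.01,0,0,0],[0,0,0,0,0,0,0]]
  ]
}}

```text
time_s: 15.2
eef_pos: [564.0, -2.7, 203.3]
orientation: [0.0, 0.017, 1.0, 0.0]
ft_force: [-3.1, 1.2, -2.7]
gripper_width: -0.2
```

Call:
{"name": "servo_tool", "arguments": {
  "commands": [
    [[0,0,0,0.01,0,0,0],[0,0,0,0,0,0,0]]
  ]
}}

```text
time_s: 15.4
eef_pos: [565.0, -2.8, 203.3]
orientation: [0.0, 0.017, 1.0, 0.0]
ft_force: [-3.2, -0.2, -1.6]
gripper_width: 0.3
```

Call:
{"name": "servo_tool", "arguments": {
  "commands": [
    [[0,0,0,0,0,0,0]]
  ]
}}

```text
time_s: 15.5
eef_pos: [565.0, -2.8, 203.4]
orientation: [0.0, 0.017, 1.0, 0.0]
ft_force: [-2.4, 1.1, -0.9]
gripper_width: -0.0
```

Call:
{"name": "servo_tool", "arguments": {
  "commands": [
    [[0,0,0,0.01,0,0,0],[0,0,0,0,0,0,0]]
  ]
}}

```text
time_s: 15.7
eef_pos: [565.8, -2.8, 203.3]
orientation: [-0.0, 0.017, 1.0, -0.0]
ft_force: [-3.0, 0.9, -1.4]
gripper_width: -0.1
```

```bash
python3 look.py o; python3 -c "
from h import *
print(w2m(sensors.sense()['eef_pos']))"
```

```text
[565.8  -2.8 203.3] [-0.     0.017  1.    -0.   ] [-3.   0.9 -1.4] 15.7
yellow (array([358.75137112, 246.58318099]), 547) [597.3  62.8 141. ]
green (array([356.33057851,  39.94214876]), 121) [472.   55.4 141. ]
blue (array([254.18776078, 130.08623088]), 719) [519.2  -2.8 141. ]
[ 10.38439297 -33.02428081]
```

View pics/o.png

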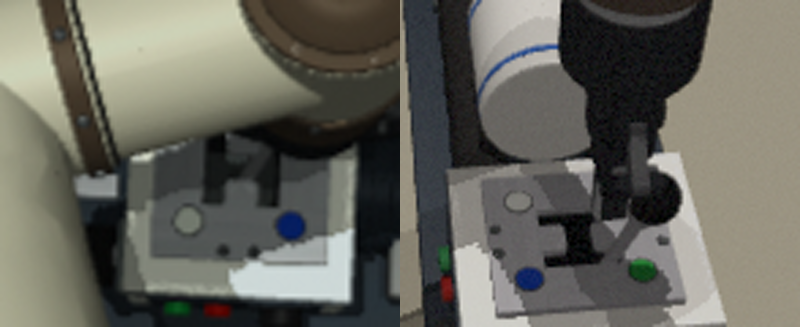

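```bash
python3 -c "
from h import *
print(knob_side([313.75,191.9]))"
```

```text
[ 39.33903063 -33.08946034]
```

Call:
{"name": "servo_tool", "arguments": {
  "commands": [
    [[0,0,0,0.01,0,0,0],[0,0,0,0,0,0,0]]
  ]
}}

```text
time_s: 16.05
eef_pos: [566.3, -2.9, 203.2]
orientation: [-0.001, 0.017, 1.0, -0.0]
ft_force: [-4.5, 1.4, -1.1]
gripper_width: 0.1
```

Call:
{"name": "servo_tool", "arguments": {
  "commands": [
    [[0,0,0,0.01,0,0,0],[0,0,0,0,0,0,0]]
  ]
}}

```text
time_s: 16.25
eef_pos: [566.7, -2.9, 203.1]
orientation: [-0.001, 0.017, 1.0, -0.0]
ft_force: [-6.8, 1.7, 0.3]
gripper_width: 0.2
```

The force is rising while the tool barely moves, so the lever is at its stop. I back off, lift clear and check.

Call:
{"name": "servo_tool", "arguments": {
  "commands": [
    [[0,0,0,-0.05,0,0,0],[0,0,0,-0.15,0,0,0],[0,0,0,-0.2,0,0,0],[0,0,0,-0.2,0,0.2,0],[0,0,0,-0.2,0,0.3,0],[0,0,0,-0.2,0,0.2,0],[0,0,0,-0.2,0,0,0],[0,0,0,0,0,0,0]]
  ]
}}

```text
time_s: 17.05
eef_pos: [447.9, -2.9, 275.8]
orientation: [0.004, 0.017, 1.0, 0.001]
ft_force: [-0.2, 0.4, -0.1]
gripper_width: 0.0
```

Call:
{"name": "servo_tool", "arguments": {
  "commands": [
    [[0,0,0,0,-0.4,0,0],[0,0,0,0,-0.4,0,0],[0,0,0,0,-0.4,0,0],[0,0,0,0,-0.4,0,0],[0,0,0,0,-0.4,0,0],[0,0,0,0,0,0,0],[0,0,0,0,0,0,0]]
  ]
}}

```text
time_s: 17.75
eef_pos: [448.7, -204.1, 273.2]
orientation: [0.001, 0.019, 1.0, -0.0]
ft_force: [-0.8, -0.2, 0.3]
gripper_width: -0.4
```

```bash
python3 look.py p; python3 - <<'E'
from h import *
for c in("top","side"):
    im=optics.get_image(c);cv2.imwrite(f"pics/q_{c}.png",im[:,:,::-1])
    for t in ["knob","jar","wash_bottle","sample_bottle"]:
        print(c,t,[(np.round(q["uv"],1),round(q["conf"],2)) for q in nets.landmark_of(t,c)[:1]])
E
```

```text
[ 448.7 -204.1  273.2] [ 0.001  0.019  1.    -0.   ] [-0.8 -0.2  0.3] 17.75
green (array([476.46861925, 320.70292887]), 239) [596.4  -3.2 141. ]
blue (array([491.49333333, 247.25666667]), 300) [520.6  -1.  141. ]
top knob [(array([281.6, 135.8]), 0.64)]
top jar []
top wash_bottle [(array([291.5, 222.8]), 0.75)]
top sample_bottle [(array([249.5, 228. ]), 0.49)]
side knob [(array([314.5, 190.1]), 0.88)]
side jar []
side wash_bottle [(array([203.1, 292.5]), 0.69)]
side sample_bottle [(array([199.9, 242.1]), 0.73)]
```

View pics/p.png

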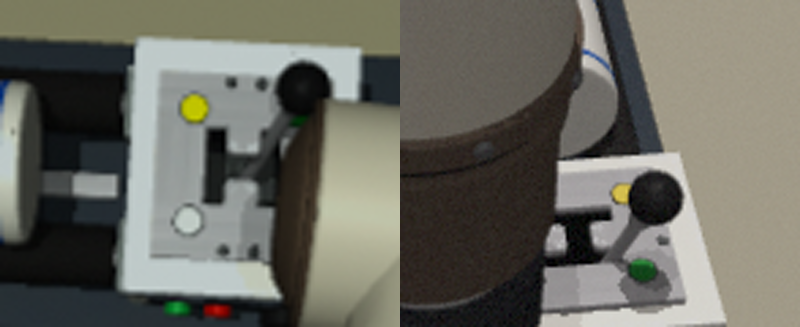

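View pics/q_top.png

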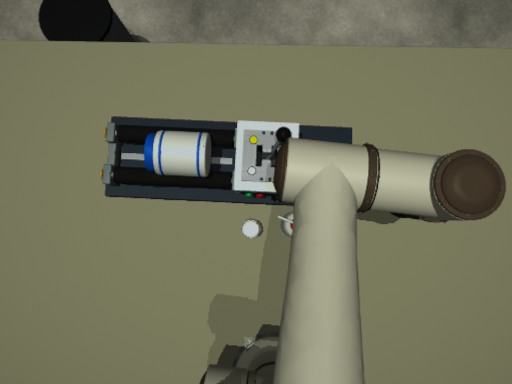

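```bash
python3 - <<'E'
from h import *
print(knob_side([314.1,192.3]),knob_side([283.3,134.5],"top"))
p=tri(cam("top"),np.array([283.3,134.5]),cam("side"),np.array([314.1,192.3]));print(p,w2m(p))
s=sensors.sense();print(s["ft_force"],np.abs(s["qvel"]).max())
E
```

```text
[ 39.81990583 -33.79652209] [ 35.53352695 -35.73129367]
[593.04781304  -6.34976659 217.20051358] [ 37.76506749 -35.8065181 ]
[ 0.49740753 -0.11810175  0.1138663 ] 0.0029024977835128995
```

Triangulating the knob from both views puts it at (37.8, -35.8) against the mark at (38, -34). The hard stop was felt and the jar and bottles look unmoved, so I hand in.

```bash
python3 -c "
from cell import manip
print(manip.sign_off())"
```

```text
the job is handed in; nothing more can be done
None
```

The lever is in the green slot (+x end of the -y slot), and the job was handed in about 18 s into the 64 s limit. I pushed it with the shut fingertips: out of the white slot, across the lane, then home to the stop. No verdict was reported.

- **Knob position:** triangulated from both cameras, the knob stands at (37.8, -35.8) mm from the gate centre; the mark is at (38, -34) mm. Taken separately, the two views differ by about 4 mm in x (39.8 from the side, 35.5 from the top). Both are inside the 8 mm tolerance.
- **Force:** the highest wrist reading I saw was about 7 N, at the end stop. Readings come only at the end of each move, so brief peaks between them would not show.
- **Robot:** it was lifted clear and at rest, with wrist force near zero.
- **Jar and bottles:** the jar looks unmoved in the last top picture, but the network did not find it in either final view. The network found both bottles within 1–2 px of their first positions, except the half-covered wash bottle in the side view, which read about 6 px off. I put that down to the arm hiding part of it, since the top view shows it unmoved.

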